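# Nip a whetstone tight in the press-release stone holder

### The job

Close the long wooden stone holder on the whetstone that lies loose in it, so that the stone cannot shift in use: press the black paddle in the middle of the sliding jaw right down to free its brake, and keep it down while you push the jaw, and the stone ahead of it, until the stone is fully home against the fixed end stop and the jaw's pointer stands at the long line on the rule. Push gently, stop when the stone is home, then let the paddle spring up so that the brake holds. Do it with closed fingertips: never shove the jaw along with the brake on, do not lift the stone, and leave the small things lying beside the holder where they are.

Things in the scene. Friction and masses are not known exactly. Their poses are not given: they have to be found in the camera images.
- holder: The stone holder, fixed to the bench: dark hardwood base 112 x 400 x 23 mm with an aluminium T-track along its middle. Origin: centre of its underside, on the bench. Its y axis is the long axis: the fixed end stop is at the -y end, the sliding jaw with the black paddle at the +y end; its x axis points across it, away from the robot; z is up. The jaw travels along -y when it closes. A plain steel rule lies along the near (-x) long edge, with division lines 10 mm apart.
- stop_face (a point): Centre of the fixed end stop's rubber face, which looks along the holder's +y (holder frame: x 0, y -170 mm, z 34 mm). The stop is 80 mm wide, its top 42 mm above the bench.
- line_mark (a point): Middle of the long broad line on the rule (2 mm broad, the full width of the rule, and carried down the wooden edge), 180 mm from the stop's face along the holder's +y: where the jaw's face and its pointer belong for this stone.
- jaw_face (a point): Centre of the sliding jaw's rubber face, which looks along the holder's -y (34 mm above the bench). The jaw is 80 mm wide, its top 42 mm above the bench; a small steel pointer at its near end, flush with this face, runs over the rule. It is one piece with the upright thumb plate behind it.
- press_point (a point): Where to press: a point on the flat top of the black paddle, on the holder's middle line, 54 mm above the bench when the paddle is up; it goes down with the paddle. The paddle is 46 mm across (x) and 56 mm along the travel (y), from 18 mm on the stop's side of this point to 38 mm on the other. Round the paddle nothing is higher than 42 mm but the thumb plate.
- thumb_plate (a point): Where to push: middle of the flat back of the jaw's upright steel plate, on the stop's side of the paddle and 24 mm from the press point; it looks along the holder's +y, 60 mm above the bench. The plate is 50 mm wide, its top 66 mm above the bench. A finger that holds the paddle down can push against it.
- jaw (a joint): Slide of the jaw, m: 0 = fully open (jaw face 260 mm from the stop), grows as the jaw moves toward the stop; the opening is 0.260 - value, so 0.080 with its face at the long line. It starts between 0 and 0.030. With the brake on it holds against about 15 to 20 N; with the paddle down it slides with about 2 N, and 5 to 9 N while it pushes the stone.
- pad (a joint): Travel of the paddle straight down, m: 0 = up (brake on), 0.011 = bottomed. The spring force grows from about 1 N at the first millimetre to 8 N at 0.008, where the brake is wholly free, and 9 N at the bottom. It goes up by itself when let go.
- stone_center (a point): Centre of the whetstone, a plain flat grey-green block 60 (x) x 180 (y) x 20 mm (z), 0.5 kg, that lies loose on the holder's two rubber strips between stop and jaw with its long axis along the holder, its underside 26 mm above the bench; at the start 8 to 28 mm short of the stop. Home, its centre is 90 mm from the stop's face.
- nagura: Small dark dressing stone 24 x 46 x 20 mm on the bench near the holder's near side, loose; origin under its centre. Leave it.
- handle_blank: Octagonal wooden handle blank, 25 mm thick, 132 mm long, on the bench at the holder's far side, loose; origin under its centre. Leave it.
- ferrule: Dark ring ferrule, 26 mm across, 22 mm high, on the bench at the holder's far side, loose; origin under its centre. Leave it.
- stone: The same whetstone; origin at the centre of its underside, axes as for the holder.

How it is judged:
By the outcome, as a careful person would: the job done as asked, in the order asked, and still so for the second after the job is handed in, with the robot touching nothing.
It also fails if it takes over 32 s, if anything falls off the work surface, if the arm or the gripper's body presses on something with over 40 N, if the wrist force passes 120 N, or if a joint passes its speed limit or range.

### The arm

A 7-joint arm with a two-finger parallel gripper is mounted at the origin on a cart in front of the work surface, level with it; the furniture and walls round the work are solid. World frame = base frame: x ahead of the robot, y to its left, z up, the work surface at z = 0. Lengths are in m, angles in rad, forces in N, time in s.
With the tool pointing down it reaches from about 0.4 to 0.85 m from the base axis. Payload 10.4 kg.
Tool frame: the origin (TCP) lies where the fingers leave the gripper's body, on its centre line; the fingertips stand 70 mm ahead of it and the grasp point (between the pads) lies r.grip_depth ahead of it (r.grip_depth is the distance from the TCP to the grasp point, in m); z points along the fingers, y is the direction in which the jaws open and shut (so a half turn about z gives the same grasp; the last joint's range is limited). The gripper opens to 87 mm and grips with 3 to 60 N. Pads are 19 mm wide; open, the fingers measure 117 mm over their backs; the gripper's body (75 mm by 190 mm) begins 51 mm behind the grasp point.
Start: joints at [-0.023, 0.332, -0.065, 1.46, 0.022, 1.35, -0.088], TCP at [0.625, 0, 0.292] pointing down, gripper open.
Joint ranges: [-2.6, 2.6], [-0.5, 2.12], [-1.47, 1.34], [0.16, 2.42], [-1.27, 4.41], [0.06, 2.06], [-2.6, 2.6]. Speed limits (rad/s): [2.22, 2.22, 2.79, 2.79, 3.14, 3.14, 3.14].

### API

Orientations are given as a unit quaternion [x, y, z, w].
In Python, from bench import monitor, viewer, workorder, nets, r gives the robot as it stands.
- The arm moves only by the tool drive_tool, never from a script. Its argument "plan" is a list of rows, each an object of numbers: "rx", "ry", "rz": the turn, a rotation vector about the tool's x, y, z in units of 360 degrees (1.0 is 360 degrees); "x", "y", "z": the shift along the tool's x, y, z in units of 1000 mm (1.0 is 1000 mm); "fingers": the opening, from 0 (shut) to 1 (fully open). In form: [{"rx": .., "ry": .., "rz": .., "x": .., "y": .., "z": .., "fingers": ..}, ...]. A call has 1 to 12 rows; each row is the pose to reach, as a shift and turn from the pose commanded when the call began, along the tool's axes at that moment, turning the shorter way round; what a row does not reach only later rows make up. A row lasts 1/8 s, in which the tool goes at most 62.5 mm and 10.7 degrees, less where a joint would pass 70% of its speed; a pose out of reach is approached as far as the arm can. A call with a number of a shift or a turn outside -1 to 1 is refused whole. A call with a gripper value outside its range is refused whole. The fingers move at their own pace and stop on an object; "squeeze" is the grip in N (left out, the last holds). Time passes only in rows, so rows that repeat a pose let the fingers close. It gives the time, the measured TCP pose, the force and the opening at its end, in the units of the state.
- monitor.read_state(): the state, without advancing time (a new reading comes with each control period).
- viewer.camera(name): name is "scene" or "side" or "wrist"; returns a dict with "color" (480x640x3 uint8, red, green, blue), "depth" (480x640 float32, m along the optical axis (not along the pixel's ray), 0 where there is no reading), "camera_matrix" (3x3 intrinsics, pixels), "D" ([k1, k2, p1, p2, k3] as OpenCV has them; the pictures are not rectified), "xyz" and "rotation" of the camera in the world. Camera axes: x right, y down, z forward; pixel columns grow to the right and rows downward; lengths in m; the calibration is good to about 2 mm. A picture is of the moment at which its call begins.
- workorder.close_job(): hands the job in, once; it reports no verdict.
Trained networks look in the newest picture that a camera, given by its name, has taken for a name from the list of things; names that differ only in an ending like _2 or _b are one class to them, and where a whole thing is asked for, a point or a joint stands for the part that bears it (a point fixed in the world has none). Each returns a list of dicts, best first, with "confidence" (0 to 1); they miss things now and then, are a little off and sometimes report something else, mostly with a low value. They report only what shows in the picture. A call takes as long as a camera call.
- nets.find_in(label, camera): "centre" ([x, y, z] in m, in world coordinates, good to about 4 mm: the middle of the surface that is visible of it).
- nets.regions_of(label, camera): "region" (480x640 bool, what is visible of it).
The state is a dict: "time": time; "joint_positions": joint angles; "joint_vel": joint speeds; "joint_torque": joint torques, N m; "ee_pos": TCP position; "eef_rot": TCP orientation; "ft_force": force on the tool from outside, world axes, zero at the start; "torque": the same for the moment, N m; "width": finger opening in m.
Only numpy, scipy, OpenCV 4.12 (cv2) and the standard library are available. Lean on these libraries where they do the work, as an engineer would, in place of code of your own. Each camera call takes 0.05 s, during which the arm holds its last target.

## Working session

There is one attempt and no reset: what is moved stays moved. The work goes in short steps, Python scripts to look and compute and a tool call to move; the robot and the scene stay as the last step left them, time stands still between calls to the robot, and variables do not carry over. Pictures are saved under pics/ and viewed, and the job is handed in when it is done.

Besides the shell and the picture viewer there is one more tool, called as name(argument=value, ...), one argument or row to a line, values as JSON. drive_tool: Moves the arm, as the interface text tells. Its arguments: {"type":"object","properties":{"plan":{"type":"array","items":{"type":"object","properties":{"rx":{"type":"number","minimum":-1,"maximum":1},"ry":{"type":"number","minimum":-1,"maximum":1},"rz":{"type":"number","minimum":-1,"maximum":1},"x":{"type":"number","minimum":-1,"maximum":1},"y":{"type":"number","minimum":-1,"maximum":1},"z":{"type":"number","minimum":-1,"maximum":1},"fingers":{"type":"number"}}}},"squeeze":{"type":"number"}},"required":["plan"]}

```bash
ls; mkdir -p pics; cat > h.py <<'E'
import numpy as np, cv2
from bench import monitor, viewer, workorder, nets, r
def snap(name,fn):
    c=viewer.camera(name); cv2.imwrite('pics/'+fn,c['color'][:,:,::-1]); return c
def uv2w(c,u,v,z=None):
    K=np.array(c['camera_matrix'],float);D=np.array(c['D'],float)
    p=cv2.undistortPoints(np.array([[[u,v]]],float),K,D)[0,0]
    d=np.array([p[0],p[1],1.]);R=np.array(c['rotation'],float);t=np.array(c['xyz'],float)
    if R.size==4:
        from scipy.spatial.transform import Rotation as Q; R=Q.from_quat(R.ravel()).as_matrix()
    if z is None:
        return R@(d*c['depth'][int(round(v)),int(round(u))])+t
    w=R@d; return t+w*(z-t[2])/w[2]
E
python3 - <<'E'
from h import *
np.set_printoptions(precision=4,suppress=True)
s=monitor.read_state();print(s,r.grip_depth)
for n in ['scene','side','wrist']:
    c=snap(n,n+'0.png');print(n,c['xyz'],c['rotation'])
    for l in ['press_point','thumb_plate','jaw_face','stop_face','line_mark','stone_center','holder']:
        print(l,[(np.round(d['centre'],4),round(d['confidence'],2)) for d in nets.find_in(l,n)[:2]])
E
```

```text
pics
{'time': 0.0, 'joint_positions': array([-0.0226,  0.3329, -0.0647,  1.461 ,  0.0216,  1.3499, -0.0885]), 'joint_vel': array([ 0.0004,  0.0017, -0.001 ,  0.0004,  0.    ,  0.0001, -0.0011]), 'joint_torque': array([ -0.0001, -62.3246,   0.0244, -38.9891,  -0.0614,   0.0398,
         0.0002]), 'ee_pos': array([ 0.6247, -0.    ,  0.2915]), 'eef_rot': array([ 0.7071,  0.7071, -0.0005, -0.0005]), 'ft_force': array([-0.2896,  0.2418, -0.8921]), 'torque': array([ 0.0355,  0.0022, -0.0186]), 'width': 0.08705831007459232} 0.051
scene [1.0135 0.0433 0.7726] [ 0.5644  0.7687 -0.244  -0.1759]
press_point [(array([ 0.4728, -0.015 ,  0.0509]), 0.6)]
thumb_plate [(array([ 0.4741, -0.0104,  0.0562]), 0.42)]
jaw_face []
stop_face [(array([ 0.5538, -0.1458,  0.0207]), 0.65)]
line_mark [(array([ 0.5556, -0.1486,  0.0235]), 0.58)]
stone_center [(array([ 0.5403, -0.2118,  0.0379]), 0.57)]
holder [(array([ 0.557 , -0.1483,  0.0256]), 0.82)]
side [0.4082 0.5208 0.6379] [-0.0998  0.9022 -0.417   0.0469]
press_point [(array([ 0.4901, -0.0143,  0.0531]), 0.76)]
thumb_plate [(array([ 0.4933, -0.0189,  0.0499]), 0.8)]
jaw_face []
stop_face [(array([ 0.5027, -0.0367,  0.0258]), 0.62), (array([ 0.4947, -0.0197,  0.0504]), 0.23)]
line_mark [(array([ 0.4992, -0.0412,  0.022 ]), 0.87)]
stone_center [(array([ 0.5308, -0.1998,  0.0455]), 0.88), (array([ 0.4917, -0.0212,  0.0524]), 0.56)]
holder [(array([ 0.4994, -0.04  ,  0.0201]), 0.6)]
wrist [0.6249 0.0786 0.3844] [ 0.9896 -0.      0.      0.1436]
press_point [(array([ 0.4949, -0.0141,  0.054 ]), 0.57), (array([ 0.4973, -0.0224,  0.0553]), 0.35)]
thumb_plate [(array([ 0.4989, -0.022 ,  0.0555]), 0.78)]
jaw_face []
stop_face [(array([ 0.5086, -0.022 ,  0.024 ]), 0.58)]
line_mark [(array([ 0.5108, -0.0228,  0.0225]), 0.66)]
stone_center [(array([ 0.5328, -0.1918,  0.0436]), 0.73)]
holder [(array([ 0.5095, -0.0304,  0.0209]), 0.63)]
```

View pics/scene0.png

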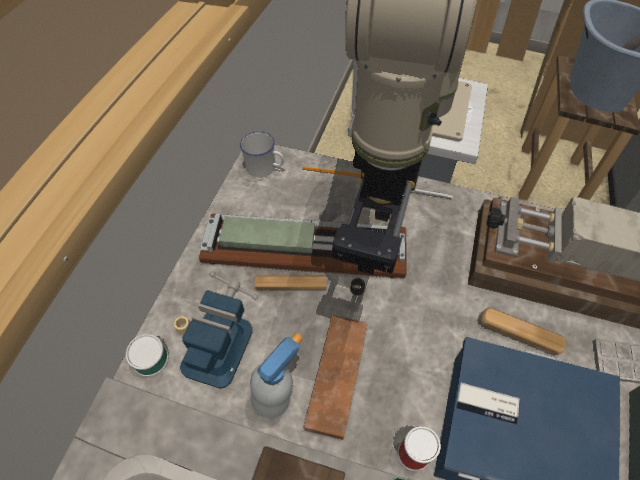

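View pics/side0.png

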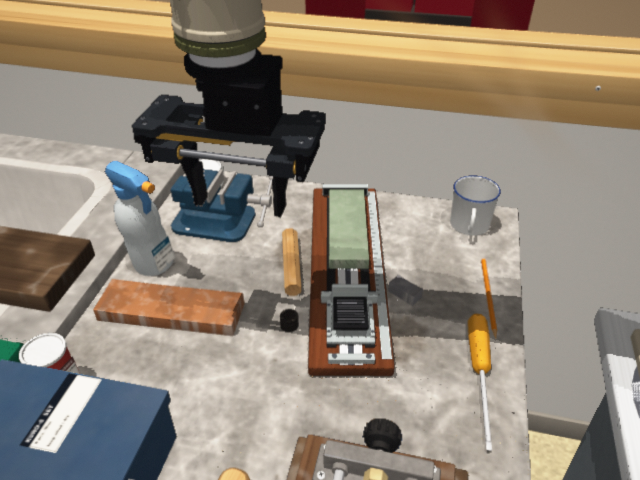

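View pics/wrist0.png

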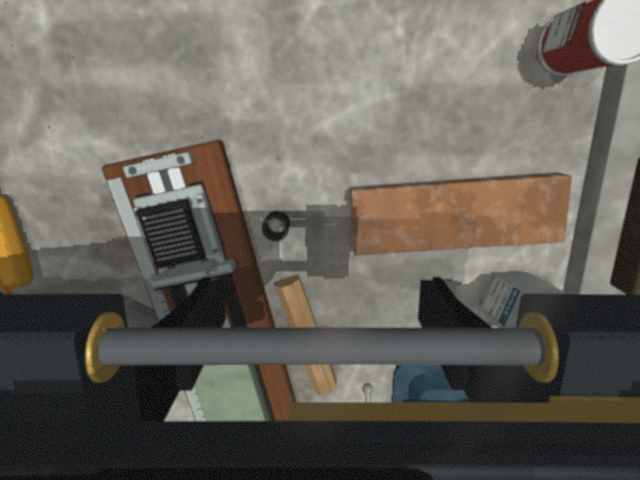

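```bash
python3 - <<'E'
import cv2
a=cv2.imread('pics/side0.png')[170:390,290:410];cv2.imwrite('pics/s1.png',cv2.resize(a,None,fx=2.7,fy=2.7,interpolation=cv2.INTER_CUBIC))
a=cv2.imread('pics/wrist0.png')[130:300,90:290];cv2.imwrite('pics/w1.png',cv2.resize(a,None,fx=3.5,fy=3.5,interpolation=cv2.INTER_CUBIC))
E
```

```text
(no output)
```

View pics/s1.png

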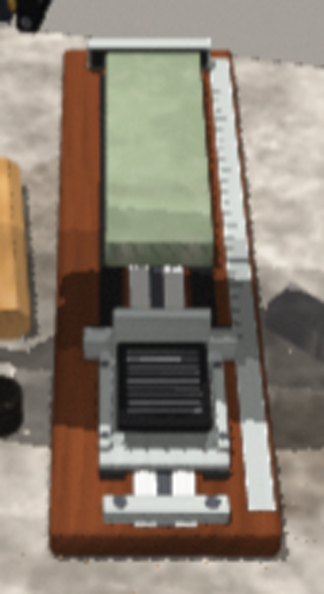

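View pics/w1.png

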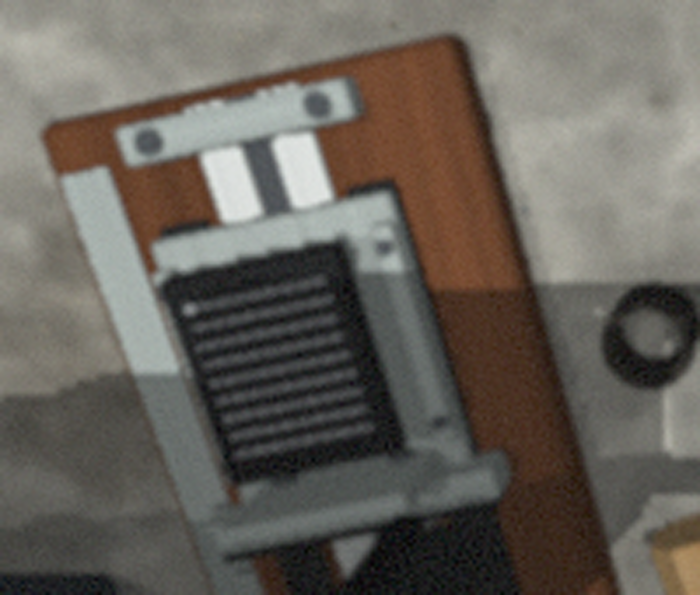

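```bash
python3 - <<'E'
from h import *
np.set_printoptions(precision=4,suppress=True)
s=viewer.camera('side');w=viewer.camera('wrist')
S=lambda p,z:uv2w(s,p[0]/2.7+290,p[1]/2.7+170,z)
W=lambda p,z:uv2w(w,p[0]/3.5+90,p[1]/3.5+130,z)
print('side base');
P=[S(p,.023) for p in [(66,50),(231,52),(280,538),(52,535)]]
for p in P:print(p)
print('wrist base');Q=[W(p,.023) for p in [(45,128),(463,38)]];print(*Q,np.linalg.norm(Q[0]-Q[1]))
print('right edge',W((600,540),.023),'left edge',W((130,370),.023))
print('paddle wrist');Q=[W(p,.054) for p in [(168,285),(348,242),(405,450),(232,482)]];print(np.array(Q),np.mean(Q,0))
print('paddle side');Q=[S(p,.054) for p in [(118,344),(208,344),(212,428),(118,430)]];print(np.array(Q),np.mean(Q,0))
print('jaw line side pointer? stone', np.array([S(p,.046) for p in [(106,242),(212,244),(205,56),(106,56)]]))
print('plate top side',np.array([S(p,.066) for p in [(112,310),(210,310)]]))
print('depth paddle',uv2w(s,350,314),uv2w(w,170,235))
# pca
for n,l in(('side','stone_center'),('side','press_point'),('wrist','press_point')):
  viewer.camera(n)
  for d in nets.regions_of(l,n)[:1]:
    c={'side':s,'wrist':w}[n];v,u=np.nonzero(d['region']);pts=np.array([uv2w(c,a,b) for a,b in zip(u,v)])
    print(n,l,len(pts),d['confidence'],np.median(pts,0),np.percentile(pts,2,0),np.percentile(pts,98,0))
    if l=='stone_center':
      top=pts[abs(pts[:,2]-.046)<.006][:,:2].astype(np.float32);print(len(top),cv2.minAreaRect(top))
E
```

```text
side base
[ 0.6139 -0.3257  0.023 ]
[ 0.5067 -0.3472  0.023 ]
[0.4238 0.0402 0.023 ]
[0.5293 0.0621 0.023 ]
wrist base
[0.4283 0.0358 0.023 ] [0.537  0.0587 0.023 ] 0.11110588828286835
right edge [ 0.5657 -0.0793  0.023 ] left edge [ 0.4408 -0.0292  0.023 ]
paddle wrist
[[ 0.4688  0.0017  0.054 ]
 [ 0.5133  0.0123  0.054 ]
 [ 0.5226 -0.041   0.054 ]
 [ 0.4782 -0.0496  0.054 ]] [ 0.4957 -0.0192  0.054 ]
paddle side
[[ 0.5187 -0.038   0.054 ]
 [ 0.4742 -0.048   0.054 ]
 [ 0.4632  0.007   0.054 ]
 [ 0.507   0.0181  0.054 ]] [ 0.4907 -0.0152  0.054 ]
jaw line side pointer? stone [[ 0.5427 -0.1208  0.046 ]
 [ 0.4854 -0.1319  0.046 ]
 [ 0.5185 -0.3068  0.046 ]
 [ 0.5799 -0.2932  0.046 ]]
plate top side [[ 0.5243 -0.0494  0.066 ]
 [ 0.4757 -0.0603  0.066 ]]
depth paddle [ 0.4914 -0.0134  0.0533] [ 0.4937 -0.0192  0.0543]
side stone_center 3059 0.59 [ 0.5304 -0.1981  0.0454] [ 0.4903 -0.3019  0.0281] [ 0.5715 -0.1244  0.048 ]
2750 ((0.5342859625816345, -0.2209802120923996), (0.05954970046877861, 0.19393658638000488), 12.18118667602539)
side press_point 1160 0.77 [ 0.4918 -0.0139  0.0531] [ 0.4679 -0.0447  0.0468] [0.5156 0.0116 0.0554]
wrist press_point 3536 0.71 [ 0.4944 -0.0175  0.0536] [ 0.4691 -0.0469  0.0468] [0.5183 0.0096 0.0553]
```

drive_tool(
  plan=[
    {"x":-0.01,"y":-0.03,"z":0.02,"rz":-0.01,"fingers":0},
    {"x":-0.02,"y":-0.07,"z":0.05,"rz":-0.02,"fingers":0},
    {"x":-0.03,"y":-0.11,"z":0.08,"rz":-0.0338,"fingers":0},
    {"x":-0.035,"y":-0.127,"z":0.1015,"rz":-0.0338,"fingers":0},
    {"x":-0.035,"y":-0.127,"z":0.1015,"rz":-0.0338,"fingers":0},
    {"x":-0.035,"y":-0.127,"z":0.1015,"rz":-0.0338,"fingers":0},
  ],
  squeeze=10,
)

```text
validation failed for argument at $.pl...
```

```bash
python3 - <<'E'
from h import *
s=monitor.read_state();print(s['time'],s['ee_pos'],s['eef_rot'],s['ft_force'],s['width'])
for n in ['side','wrist','scene']:
    c=snap(n,n+'1.png')
a=cv2.imread('pics/side1.png')[170:390,290:410];cv2.imwrite('pics/s2.png',cv2.resize(a,None,fx=2.7,fy=2.7,interpolation=cv2.INTER_CUBIC))
E
```

```text
1.6 [ 6.25021530e-01 -6.20033922e-06  2.92278128e-01] [7.07096913e-01 7.07116647e-01 2.59686378e-05 5.00807206e-05] [ 0.10852382 -0.47440092  0.16635022] 0.08707805680609243
```

View pics/wrist1.png

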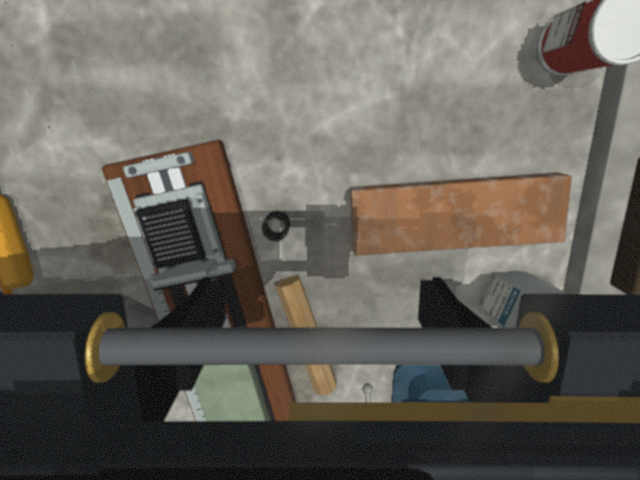

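View pics/s2.png

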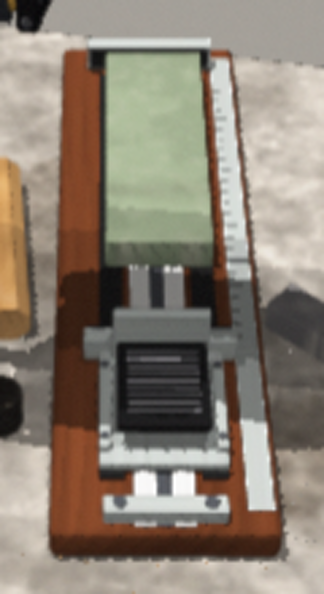

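View pics/scene1.png

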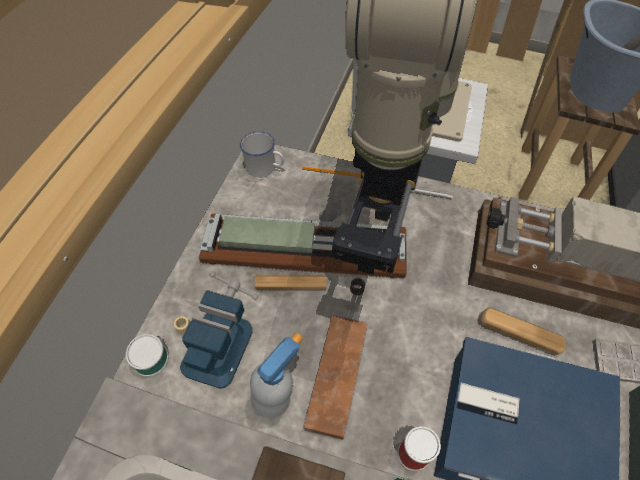

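The call was refused and the arm didn't move, so these pictures match the first set. I'll retry with every field filled in.

drive_tool(
  plan=[
    {"rx":0,"ry":0,"rz":-0.01,"x":-0.01,"y":-0.03,"z":0.02,"fingers":0},
    {"rx":0,"ry":0,"rz":-0.02,"x":-0.02,"y":-0.07,"z":0.05,"fingers":0},
    {"rx":0,"ry":0,"rz":-0.0338,"x":-0.03,"y":-0.11,"z":0.08,"fingers":0},
    {"rx":0,"ry":0,"rz":-0.0338,"x":-0.035,"y":-0.127,"z":0.1015,"fingers":0},
    {"rx":0,"ry":0,"rz":-0.0338,"x":-0.035,"y":-0.127,"z":0.1015,"fingers":0},
    {"rx":0,"ry":0,"rz":-0.0338,"x":-0.035,"y":-0.127,"z":0.1015,"fingers":0},
  ],
  squeeze=10,
)

```text
time: 2.5
ee_pos: [0.4993, -0.0346, 0.192]
eef_rot: [0.628, 0.778, 0.001, 0.001]
ft_force: [-0.4, -0.2, 0.3]
width: 0.0351
```

```bash
python3 - <<'E'
from h import *
s=monitor.read_state();print(s['time'],s['ee_pos'],s['eef_rot'],s['ft_force'],s['width'])
for n in ['side','wrist']:
    c=snap(n,n+'2.png')
a=cv2.imread('pics/side2.png')[130:390,270:430];cv2.imwrite('pics/s3.png',cv2.resize(a,None,fx=2.3,fy=2.3,interpolation=cv2.INTER_CUBIC))
E
```

```text
2.5 [ 0.49934243 -0.03464044  0.19198496] [6.28088977e-01 7.78140821e-01 7.24886934e-04 7.57592073e-04] [-0.35618876 -0.1627373   0.33962816] 0.03509079505204851
```

View pics/wrist2.png

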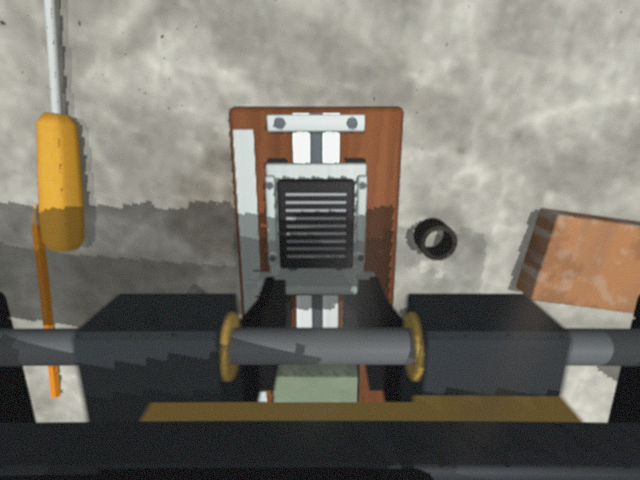

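View pics/s3.png

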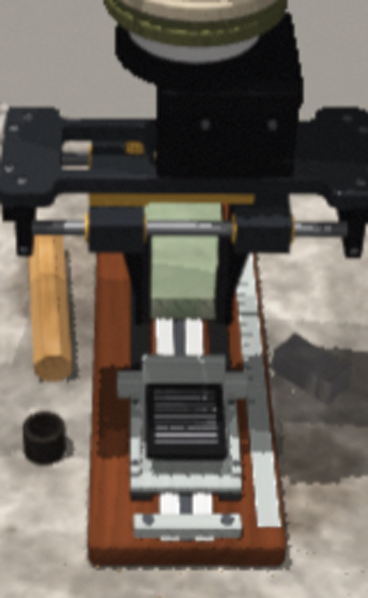

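```bash
python3 - <<'E'
from h import *
np.set_printoptions(precision=4,suppress=True)
w=viewer.camera('wrist');s=monitor.read_state();p=s['ee_pos']
hx=np.array([.9776,.2105]);hy=np.array([-.2105,.9776])
f=lambda q:(q,'rel tcp x,y:',(q[:2]-p[:2])@hx,(q[:2]-p[:2])@hy)
for u,v,z in[(278,178,.054),(356,178,.054),(354,269,.054),(281,269,.054),(315,240,None),(315,275,None),(315,285,None),(315,290,None),(231,108,.023),(402,108,.023)]: print(u,v,z,*f(uv2w(w,u,v,z)))
a=cv2.imread('pics/wrist2.png')[150:330,220:420];cv2.imwrite('pics/w3.png',cv2.resize(a,None,fx=3.5,fy=3.3,interpolation=cv2.INTER_CUBIC))
E
```

```text
278 178 0.054 [0.4656 0.0041 0.054 ] rel tcp x,y: -0.02472087298229004 0.04495525215873463
356 178 0.054 [0.5099 0.0137 0.054 ] rel tcp x,y: 0.020574730361433605 0.044975986525436266
354 269 0.054 [ 0.522  -0.0416  0.054 ] rel tcp x,y: 0.020784268193852908 -0.01160767718581134
281 269 0.054 [ 0.4776 -0.0512  0.054 ] rel tcp x,y: -0.024587899125201932 -0.011600787908674038
315 240 None [ 0.4944 -0.0283  0.0538] rel tcp x,y: -0.0033922738869714484 0.007196424468762495
315 275 None [ 0.4996 -0.0534  0.0472] rel tcp x,y: -0.0035783167205525974 -0.01838621258397874
315 285 None [ 0.4997 -0.0531  0.0637] rel tcp x,y: -0.0033569355211803447 -0.018126761140792348
315 290 None [ 0.5002 -0.0552  0.0661] rel tcp x,y: -0.0033322436827149834 -0.020288271380784206
231 108 0.023 [0.4267 0.0358 0.023 ] rel tcp x,y: -0.056053586812853044 0.08413119405203034
402 108 0.023 [0.5313 0.0584 0.023 ] rel tcp x,y: 0.05100238844257633 0.08422653952007271
```

View pics/w3.png

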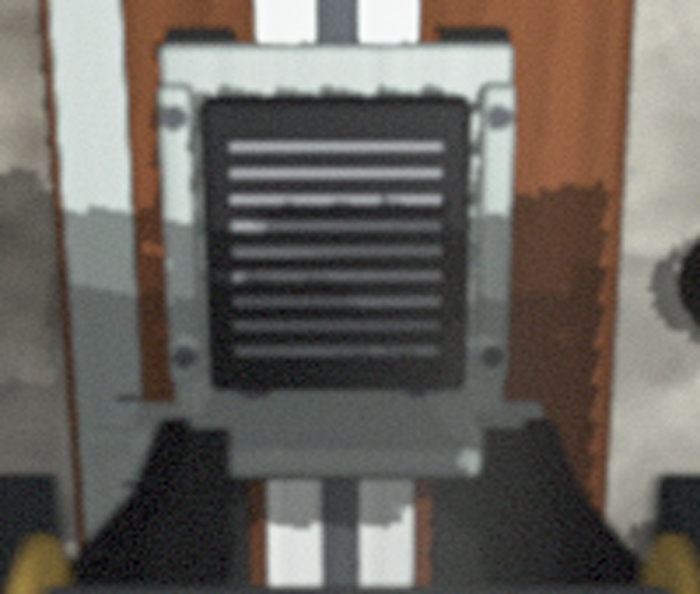

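drive_tool(
  plan=[
    {"rx":0,"ry":0,"rz":0,"x":-0.002,"y":-0.002,"z":0.02,"fingers":0},
    {"rx":0,"ry":0,"rz":0,"x":-0.003,"y":-0.0025,"z":0.045,"fingers":0},
    {"rx":0,"ry":0,"rz":0,"x":-0.003,"y":-0.0025,"z":0.06,"fingers":0},
    {"rx":0,"ry":0,"rz":0,"x":-0.003,"y":-0.0025,"z":0.064,"fingers":0},
    {"rx":0,"ry":0,"rz":0,"x":-0.003,"y":-0.0025,"z":0.064,"fingers":0},
  ],
)

```text
time: 3.28
ee_pos: [0.4966, -0.0383, 0.1272]
eef_rot: [0.628, 0.778, 0.0, 0.0]
ft_force: [-0.4, -0.3, 0.8]
width: 0.0003
```

```bash
python3 - <<'E'
from h import *
s=monitor.read_state();print(s['time'],s['ee_pos'],s['eef_rot'],s['ft_force'],s['width'])
c=snap('wrist','wrist4.png');snap('side','side4.png')
a=cv2.imread('pics/side4.png')[130:390,270:430];cv2.imwrite('pics/s4.png',cv2.resize(a,None,fx=2.3,fy=2.3,interpolation=cv2.INTER_CUBIC))
E
```

```text
3.275 [ 0.49662802 -0.03832325  0.12717909] [6.28129076e-01 7.78109111e-01 2.01176019e-04 1.87902802e-04] [-0.35182631 -0.29902272  0.7536215 ] 0.00030425669271151405
```

View pics/wrist4.png

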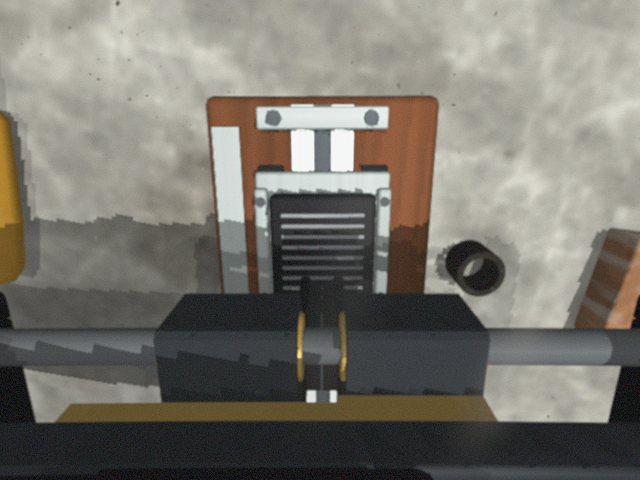

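View pics/s4.png

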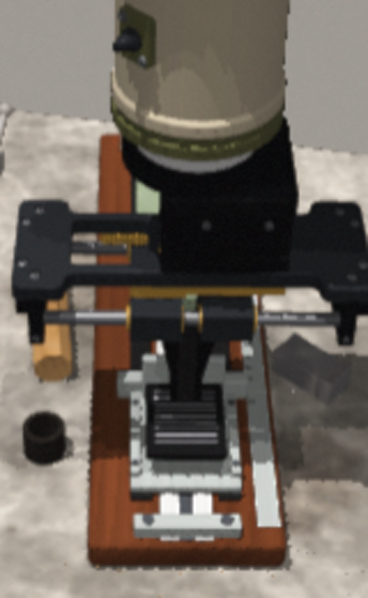

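drive_tool(
  plan=[
    {"rx":0,"ry":0,"rz":0,"x":0,"y":0,"z":0.004,"fingers":0},
    {"rx":0,"ry":0,"rz":0,"x":0,"y":0,"z":0.008,"fingers":0},
    {"rx":0,"ry":0,"rz":0,"x":0,"y":0,"z":0.012,"fingers":0},
    {"rx":0,"ry":0,"rz":0,"x":0,"y":0,"z":0.012,"fingers":0},
  ],
)

```text
time: 3.88
ee_pos: [0.4968, -0.0384, 0.1152]
eef_rot: [0.628, 0.778, 0.0, 0.001]
ft_force: [0.1, 0.0, 7.0]
width: 0.0003
```

drive_tool(
  plan=[
    {"rx":0,"ry":0,"rz":0,"x":0,"y":0,"z":0.002,"fingers":0},
    {"rx":0,"ry":0,"rz":0,"x":0,"y":0,"z":0.003,"fingers":0},
    {"rx":0,"ry":0,"rz":0,"x":0,"y":0,"z":0.003,"fingers":0},
  ],
)

```text
time: 4.25
ee_pos: [0.4969, -0.0384, 0.1129]
eef_rot: [0.628, 0.778, 0.001, 0.001]
ft_force: [-3.3, 0.0, 13.5]
width: 0.0002
```

drive_tool(
  plan=[
    {"rx":0,"ry":0,"rz":0,"x":-0.001,"y":0,"z":0,"fingers":0},
    {"rx":0,"ry":0,"rz":0,"x":-0.003,"y":0,"z":0,"fingers":0},
    {"rx":0,"ry":0,"rz":0,"x":-0.005,"y":0,"z":0,"fingers":0},
    {"rx":0,"ry":0,"rz":0,"x":-0.007,"y":0,"z":0,"fingers":0},
    {"rx":0,"ry":0,"rz":0,"x":-0.009,"y":0,"z":0,"fingers":0},
    {"rx":0,"ry":0,"rz":0,"x":-0.011,"y":0,"z":0,"fingers":0},
    {"rx":0,"ry":0,"rz":0,"x":-0.012,"y":0,"z":0,"fingers":0},
  ],
)

```text
time: 5.12
ee_pos: [0.4994, -0.0502, 0.1129]
eef_rot: [0.628, 0.778, 0.001, 0.001]
ft_force: [-3.0, -0.2, 13.9]
width: 0.0004
```

```bash
python3 - <<'E'
from h import *
s=monitor.read_state();print(s['time'],s['ee_pos'],s['eef_rot'],s['ft_force'],s['width'])
snap('side','side5.png')
a=cv2.imread('pics/side5.png')[130:390,270:430];cv2.imwrite('pics/s5.png',cv2.resize(a,None,fx=2.3,fy=2.3,interpolation=cv2.INTER_CUBIC))
E
```

```text
5.125 [ 0.49943815 -0.05024292  0.11292331] [6.28213239e-01 7.78040738e-01 5.25447483e-04 6.77808319e-04] [-2.95327621 -0.17143808 13.91437303] 0.00042594347056063974
```

View pics/s5.png

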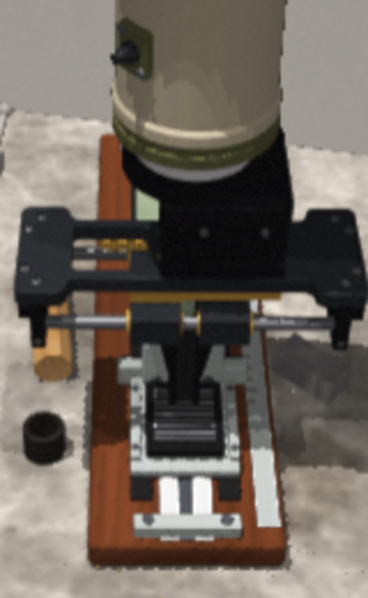

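drive_tool(
  plan=[
    {"rx":0,"ry":0,"rz":0,"x":-0.001,"y":0,"z":0,"fingers":0},
    {"rx":0,"ry":0,"rz":0,"x":-0.0025,"y":0,"z":0,"fingers":0},
    {"rx":0,"ry":0,"rz":0,"x":-0.004,"y":0,"z":0,"fingers":0},
    {"rx":0,"ry":0,"rz":0,"x":-0.0055,"y":0,"z":0,"fingers":0},
    {"rx":0,"ry":0,"rz":0,"x":-0.007,"y":0,"z":0,"fingers":0},
    {"rx":0,"ry":0,"rz":0,"x":-0.0085,"y":0,"z":0,"fingers":0},
    {"rx":0,"ry":0,"rz":0,"x":-0.01,"y":0,"z":0,"fingers":0},
    {"rx":0,"ry":0,"rz":0,"x":-0.0115,"y":0,"z":0,"fingers":0},
    {"rx":0,"ry":0,"rz":0,"x":-0.013,"y":0,"z":0,"fingers":0},
    {"rx":0,"ry":0,"rz":0,"x":-0.0145,"y":0,"z":0,"fingers":0},
    {"rx":0,"ry":0,"rz":0,"x":-0.016,"y":0,"z":0,"fingers":0},
  ],
)

```text
time: 6.55
ee_pos: [0.5028, -0.0658, 0.1129]
eef_rot: [0.628, 0.778, 0.001, 0.001]
ft_force: [-3.2, 0.2, 13.9]
width: 0.0004
```

```bash
python3 - <<'E'
from h import *
s=monitor.read_state();print(s['time'],s['ee_pos'],s['ft_force'],s['width'])
for n in ['side','scene']: snap(n,n+'6.png')
a=cv2.imread('pics/side6.png')[130:390,270:430];b=cv2.imread('pics/scene6.png')[190:300,190:420]
cv2.imwrite('pics/s6.png',cv2.resize(a,None,fx=2.3,fy=2.3,interpolation=cv2.INTER_CUBIC))
cv2.imwrite('pics/c6.png',cv2.resize(b,None,fx=3,fy=3,interpolation=cv2.INTER_CUBIC))
E
```

```text
6.55 [ 0.50282779 -0.06582187  0.11291558] [-3.1644862   0.19721145 13.85969592] 0.00039198016720867377
```

View pics/s6.png

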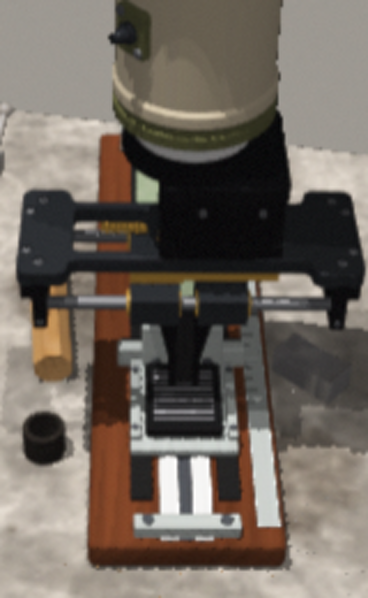

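View pics/c6.png

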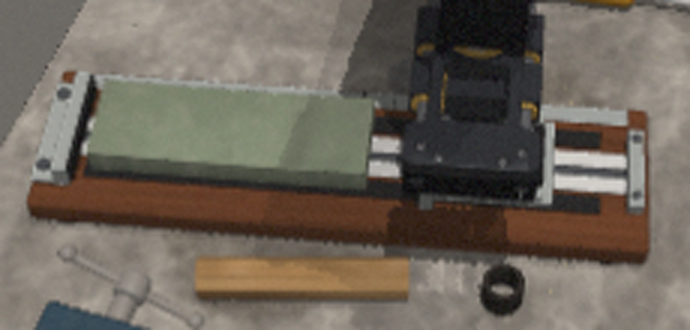

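drive_tool(
  plan=[
    {"rx":0,"ry":0,"rz":0,"x":-0.001,"y":0,"z":0,"fingers":0},
    {"rx":0,"ry":0,"rz":0,"x":-0.0025,"y":0,"z":0,"fingers":0},
    {"rx":0,"ry":0,"rz":0,"x":-0.004,"y":0,"z":0,"fingers":0},
    {"rx":0,"ry":0,"rz":0,"x":-0.0055,"y":0,"z":0,"fingers":0},
    {"rx":0,"ry":0,"rz":0,"x":-0.007,"y":0,"z":0,"fingers":0},
    {"rx":0,"ry":0,"rz":0,"x":-0.0085,"y":0,"z":0,"fingers":0},
    {"rx":0,"ry":0,"rz":0,"x":-0.01,"y":0,"z":0,"fingers":0},
    {"rx":0,"ry":0,"rz":0,"x":-0.0115,"y":0,"z":0,"fingers":0},
    {"rx":0,"ry":0,"rz":0,"x":-0.013,"y":0,"z":0,"fingers":0},
    {"rx":0,"ry":0,"rz":0,"x":-0.0145,"y":0,"z":0,"fingers":0},
  ],
)

```text
time: 7.9
ee_pos: [0.5059, -0.0801, 0.1129]
eef_rot: [0.628, 0.778, 0.001, 0.001]
ft_force: [-2.6, 1.4, 13.9]
width: 0.0007
```

```bash
cat > look.py <<'E'
from h import *
import sys
k=sys.argv[1]
np.set_printoptions(precision=4,suppress=True)
s=monitor.read_state();f=s['ft_force'];print(s['time'],s['ee_pos'],f,'along hy',f[0]*-.2105+f[1]*.9776)
for n in ['side','scene']: snap(n,n+k+'.png')
a=cv2.imread(f'pics/side{k}.png')[130:390,270:430];b=cv2.imread(f'pics/scene{k}.png')[190:300,190:420]
a=cv2.resize(a,None,fx=1.5,fy=1.5,interpolation=cv2.INTER_CUBIC);b=cv2.resize(b,None,fx=2.4,fy=2.4,interpolation=cv2.INTER_CUBIC)
o=np.zeros((400,800,3),np.uint8);o[:a.shape[0],:a.shape[1]]=a;o[:b.shape[0],245:245+b.shape[1]]=b;cv2.imwrite(f'pics/o{k}.png',o)
E
python3 look.py 7
```

```text
7.9 [ 0.5059 -0.0801  0.1129] [-2.5679  1.3805 13.851 ] along hy 1.8901430095965503
```

View pics/o7.png

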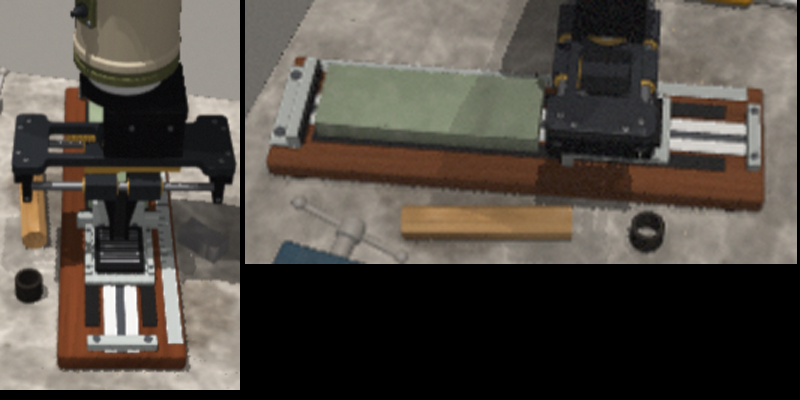

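drive_tool(
  plan=[
    {"rx":0,"ry":0,"rz":0,"x":-0.001,"y":0,"z":0,"fingers":0},
    {"rx":0,"ry":0,"rz":0,"x":-0.002,"y":0,"z":0,"fingers":0},
    {"rx":0,"ry":0,"rz":0,"x":-0.003,"y":0,"z":0,"fingers":0},
    {"rx":0,"ry":0,"rz":0,"x":-0.004,"y":0,"z":0,"fingers":0},
    {"rx":0,"ry":0,"rz":0,"x":-0.005,"y":0,"z":0,"fingers":0},
    {"rx":0,"ry":0,"rz":0,"x":-0.006,"y":0,"z":0,"fingers":0},
    {"rx":0,"ry":0,"rz":0,"x":-0.007,"y":0,"z":0,"fingers":0},
    {"rx":0,"ry":0,"rz":0,"x":-0.008,"y":0,"z":0,"fingers":0},
  ],
)

```text
time: 9.0
ee_pos: [0.5077, -0.0878, 0.113]
eef_rot: [0.628, 0.778, 0.001, 0.001]
ft_force: [-1.9, 0.6, 14.3]
width: 0.0003
```

```bash
python3 look.py 8
```

```text
9.0 [ 0.5077 -0.0878  0.113 ] [-1.881   0.555  14.3487] along hy 0.9385247286510312
```

View pics/o8.png

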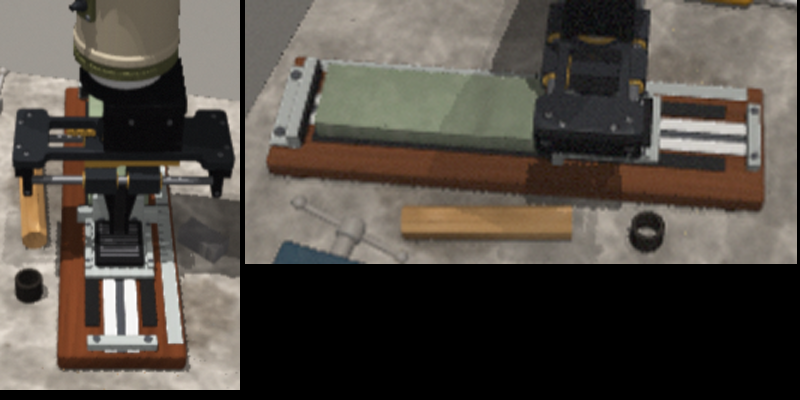

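drive_tool(
  plan=[
    {"rx":0,"ry":0,"rz":0,"x":-0.001,"y":0,"z":0,"fingers":0},
    {"rx":0,"ry":0,"rz":0,"x":-0.002,"y":0,"z":0,"fingers":0},
    {"rx":0,"ry":0,"rz":0,"x":-0.003,"y":0,"z":0,"fingers":0},
    {"rx":0,"ry":0,"rz":0,"x":-0.004,"y":0,"z":0,"fingers":0},
    {"rx":0,"ry":0,"rz":0,"x":-0.005,"y":0,"z":0,"fingers":0},
    {"rx":0,"ry":0,"rz":0,"x":-0.006,"y":0,"z":0,"fingers":0},
  ],
)

```text
time: 9.85
ee_pos: [0.5089, -0.0937, 0.1129]
eef_rot: [0.628, 0.778, 0.001, 0.001]
ft_force: [-2.0, 0.2, 14.1]
width: 0.0004
```

```bash
python3 look.py 9; python3 - <<'E'
import cv2,numpy as np
a=cv2.imread('pics/side9.png')[210:350,310:400];b=cv2.imread('pics/scene9.png')[200:260,190:300]
a=cv2.resize(a,None,fx=4,fy=4,interpolation=cv2.INTER_CUBIC);b=cv2.resize(b,None,fx=4,fy=4,interpolation=cv2.INTER_CUBIC)
o=np.zeros((560,800,3),np.uint8);o[:,:360]=a;o[:240,360:800]=b;cv2.imwrite('pics/z9.png',o)
E
```

```text
9.85 [ 0.5089 -0.0937  0.1129] [-2.0156  0.2478 14.0826] along hy 0.666505982049207
```

View pics/z9.png

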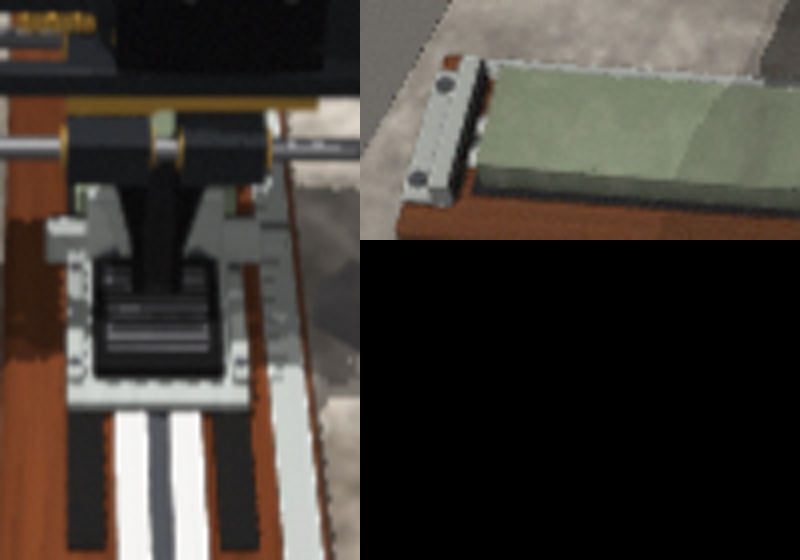

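```bash
python3 - <<'E'
from h import *
np.set_printoptions(precision=4,suppress=True)
c=viewer.camera('scene');s=viewer.camera('side')
hx=np.array([.9776,.2105]);hy=np.array([-.2105,.9776]);B=np.array([.5217,-.1465])
def F(c,u,v,z): 
    q=uv2w(c,u,v,z)[:2]-B; return np.array([q@hx,q@hy])*1000
C=lambda x,y,z:F(c,(x-360)/4+190,y/4+200,z)
S=lambda x,y,z:F(s,x/4+310,y/4+210,z)
print('stop face top',C(488,63,.042),C(452,205,.042))
print('stop back top',C(462,58,.042))
print('stone end top',C(503,68,.046),C(482,166,.046))
print('pointer',S(268,222,.028),'line',S(283,233,.023),S(272,228,.023))
print('wing front/back z42',S(50,218,.042),S(60,262,.03),S(245,235,.042))
print('plate back',S(100,250,.05))
print('rear jaw',S(70,385,.042),S(245,385,.042))
for f in ['side0','scene0']:
    pass
for n in 'scene0','scene9':
    a=cv2.imread(f'pics/{n}.png')[200:275,190:420];cv2.imwrite(f'pics/z_{n}.png',cv2.resize(a,None,fx=3.4,fy=3.4,interpolation=cv2.INTER_CUBIC))
a=np.vstack([cv2.imread('pics/z_scene0.png'),cv2.imread('pics/z_scene9.png')]);cv2.imwrite('pics/cmp.png',a)
E
```

```text
stop face top [ -35.4464 -167.5898] [  50.2261 -166.587 ]
stop back top [ -37.4527 -181.4066]
stone end top [ -29.9444 -158.0564] [  29.4208 -155.777 ]
pointer [-46.5859  13.4794] line [-52.5306  14.174 ] [-48.526   11.4097]
wing front/back z42 [35.9765 27.1317] [32.1808 38.1652] [-35.9416  35.8263]
plate back [17.6857 52.7774]
rear jaw [ 28.342  111.9622] [-31.8419 111.4552]
```

View pics/cmp.png

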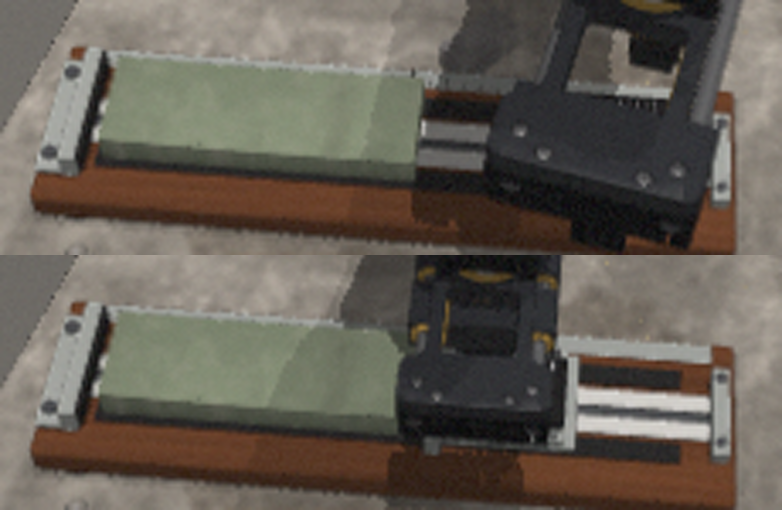

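drive_tool(
  plan=[
    {"rx":0,"ry":0,"rz":0,"x":-0.001,"y":0,"z":0,"fingers":0},
    {"rx":0,"ry":0,"rz":0,"x":-0.002,"y":0,"z":0,"fingers":0},
    {"rx":0,"ry":0,"rz":0,"x":-0.003,"y":0,"z":0,"fingers":0},
    {"rx":0,"ry":0,"rz":0,"x":-0.004,"y":0,"z":0,"fingers":0},
    {"rx":0,"ry":0,"rz":0,"x":-0.005,"y":0,"z":0,"fingers":0},
    {"rx":0,"ry":0,"rz":0,"x":-0.006,"y":0,"z":0,"fingers":0},
  ],
)

```text
time: 10.8
ee_pos: [0.51, -0.0988, 0.1129]
eef_rot: [0.628, 0.778, 0.001, 0.0]
ft_force: [-4.6, 3.7, 15.0]
width: 0.0004
```

```bash
cat > lk2.py <<'E'
import cv2,numpy as np,sys
k=sys.argv[1]
a=cv2.imread(f'pics/side{k}.png')[210:350,310:400];b=cv2.imread(f'pics/scene{k}.png')[200:260,190:300]
a=cv2.resize(a,None,fx=4,fy=4,interpolation=cv2.INTER_CUBIC);b=cv2.resize(b,None,fx=4,fy=4,interpolation=cv2.INTER_CUBIC)
o=np.zeros((560,800,3),np.uint8);o[:,:360]=a;o[:240,360:800]=b;cv2.imwrite(f'pics/z{k}.png',o)
E
python3 look.py 10; python3 lk2.py 10
```

```text
10.8 [ 0.51   -0.0988  0.1129] [-4.5733  3.6694 15.0152] along hy 4.5499251804596765
```

View pics/z10.png

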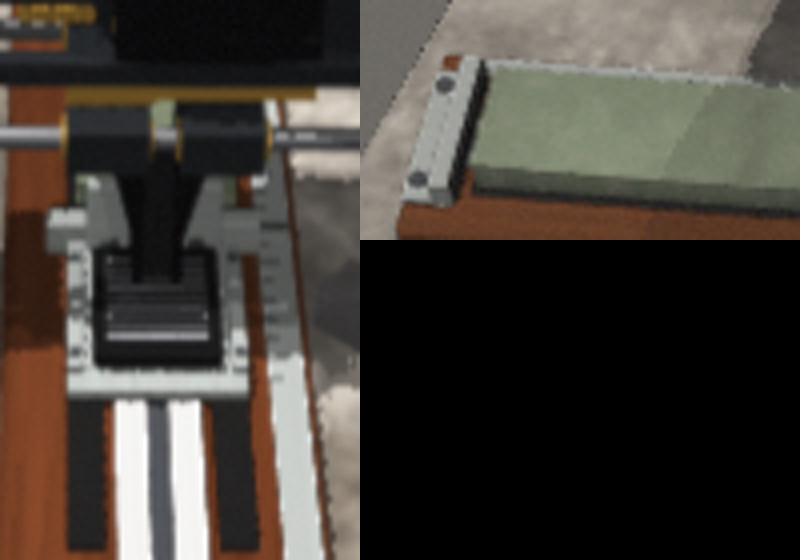

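drive_tool(
  plan=[
    {"rx":0,"ry":0,"rz":0,"x":-0.0008,"y":0,"z":0,"fingers":0},
    {"rx":0,"ry":0,"rz":0,"x":-0.0016,"y":0,"z":0,"fingers":0},
    {"rx":0,"ry":0,"rz":0,"x":-0.0024,"y":0,"z":0,"fingers":0},
    {"rx":0,"ry":0,"rz":0,"x":-0.0032,"y":0,"z":0,"fingers":0},
    {"rx":0,"ry":0,"rz":0,"x":-0.004,"y":0,"z":0,"fingers":0},
  ],
)

```text
time: 11.52
ee_pos: [0.5109, -0.1026, 0.1129]
eef_rot: [0.628, 0.778, 0.001, 0.0]
ft_force: [-3.9, 3.7, 15.3]
width: 0.0001
```

```bash
python3 look.py 11; python3 lk2.py 11
```

```text
11.525 [ 0.5109 -0.1026  0.1129] [-3.8895  3.6926 15.3342] along hy 4.4286401021858515
```

View pics/z11.png

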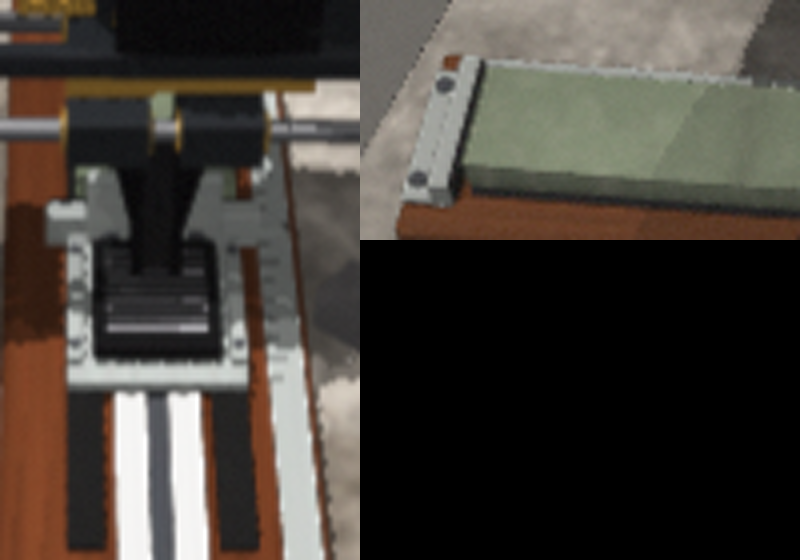

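drive_tool(
  plan=[
    {"rx":0,"ry":0,"rz":0,"x":-0.0005,"y":0,"z":0,"fingers":0},
    {"rx":0,"ry":0,"rz":0,"x":-0.001,"y":0,"z":0,"fingers":0},
    {"rx":0,"ry":0,"rz":0,"x":-0.0015,"y":0,"z":0,"fingers":0},
  ],
)

```text
time: 12.0
ee_pos: [0.5112, -0.1041, 0.1129]
eef_rot: [0.628, 0.778, 0.001, 0.0]
ft_force: [-4.7, 4.5, 14.3]
width: 0.0004
```

```bash
python3 look.py 12; python3 lk2.py 12
```

```text
12.0 [ 0.5112 -0.1041  0.1129] [-4.6917  4.4685 14.3016] along hy 5.356016587627461
```

View pics/z12.png

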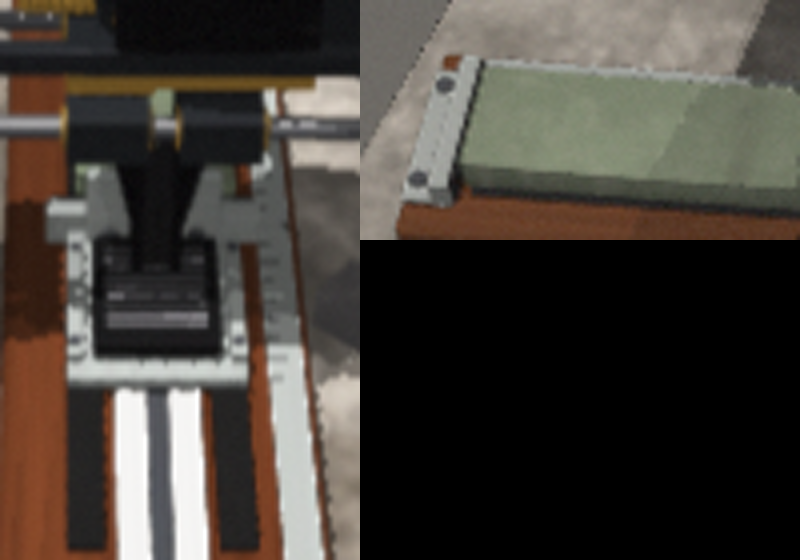

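drive_tool(
  plan=[
    {"rx":0,"ry":0,"rz":0,"x":-0.0005,"y":0,"z":0,"fingers":0},
    {"rx":0,"ry":0,"rz":0,"x":-0.001,"y":0,"z":0,"fingers":0},
    {"rx":0,"ry":0,"rz":0,"x":-0.0015,"y":0,"z":0,"fingers":0},
  ],
)

```text
time: 12.48
ee_pos: [0.5115, -0.1055, 0.1129]
eef_rot: [0.628, 0.778, 0.001, 0.0]
ft_force: [-4.2, 4.9, 15.4]
width: 0.0004
```

```bash
python3 look.py 13; python3 lk2.py 13
```

```text
12.475 [ 0.5115 -0.1055  0.1129] [-4.2339  4.8954 15.3948] along hy 5.676954478420365
```

View pics/z13.png

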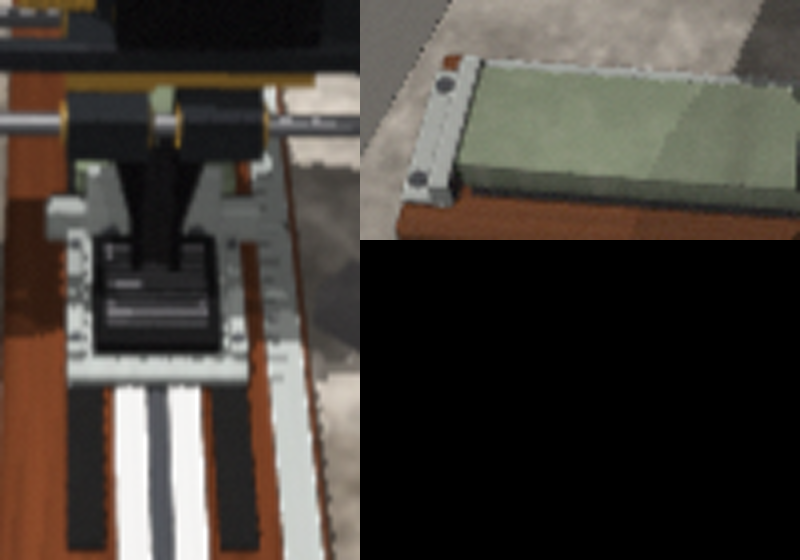

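drive_tool(
  plan=[
    {"rx":0,"ry":0,"rz":0,"x":-0.0005,"y":0,"z":0,"fingers":0},
    {"rx":0,"ry":0,"rz":0,"x":-0.001,"y":0,"z":0,"fingers":0},
  ],
)

```text
time: 12.82
ee_pos: [0.5116, -0.1056, 0.1129]
eef_rot: [0.628, 0.778, 0.001, -0.0]
ft_force: [-6.0, 7.9, 17.5]
width: 0.0003
```

```bash
python3 look.py 14; python3 lk2.py 14
```

```text
12.825 [ 0.5116 -0.1056  0.1129] [-5.9799  7.8623 17.4904] along hy 8.944947060812554
```

View pics/z14.png

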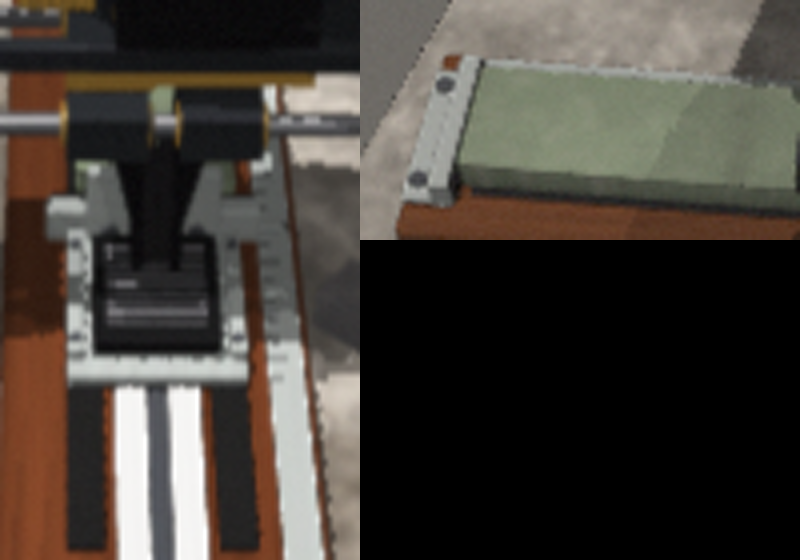

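drive_tool(
  plan=[
    {"rx":0,"ry":0,"rz":0,"x":-0.0003,"y":0,"z":0,"fingers":0},
    {"rx":0,"ry":0,"rz":0,"x":-0.0003,"y":0,"z":0,"fingers":0},
  ],
)

```text
time: 13.18
ee_pos: [0.5116, -0.1056, 0.1129]
eef_rot: [0.628, 0.779, 0.001, -0.0]
ft_force: [-5.8, 8.5, 17.2]
width: 0.0002
```

drive_tool(
  plan=[
    {"rx":0,"ry":0,"rz":0,"x":0,"y":0,"z":-0.003,"fingers":0},
    {"rx":0,"ry":0,"rz":0,"x":0.0003,"y":0,"z":-0.006,"fingers":0},
    {"rx":0,"ry":0,"rz":0,"x":0.001,"y":0,"z":-0.009,"fingers":0},
    {"rx":0,"ry":0,"rz":0,"x":0.0015,"y":0,"z":-0.012,"fingers":0},
    {"rx":0,"ry":0,"rz":0,"x":0.002,"y":0,"z":-0.018,"fingers":0},
    {"rx":0,"ry":0,"rz":0,"x":0.002,"y":0,"z":-0.03,"fingers":0},
    {"rx":0,"ry":0,"rz":0,"x":0.002,"y":0,"z":-0.06,"fingers":0},
    {"rx":0,"ry":0,"rz":0,"x":0.002,"y":0,"z":-0.11,"fingers":0},
    {"rx":0,"ry":0,"rz":0,"x":-0.03,"y":0,"z":-0.16,"fingers":0},
    {"rx":0,"ry":0,"rz":0,"x":-0.08,"y":0,"z":-0.18,"fingers":0},
    {"rx":0,"ry":0,"rz":0,"x":-0.09,"y":0,"z":-0.18,"fingers":0},
    {"rx":0,"ry":0,"rz":0,"x":-0.09,"y":0,"z":-0.18,"fingers":0},
  ],
)

```text
time: 14.68
ee_pos: [0.5297, -0.1959, 0.2915]
eef_rot: [0.629, 0.778, -0.0, -0.0]
ft_force: [-0.3, 0.4, 0.8]
width: 0.0009
```

```bash
python3 look.py 15; python3 - <<'E'
from h import *
c=snap('wrist','wrist15.png')
a=cv2.imread('pics/side15.png')[175:375,300:410];cv2.imwrite('pics/y15.png',cv2.resize(a,None,fx=3,fy=3,interpolation=cv2.INTER_CUBIC))
E
```

```text
14.675 [ 0.5297 -0.1959  0.2915] [-0.3091  0.3517  0.8075] along hy 0.40887022624568947
```

View pics/y15.png

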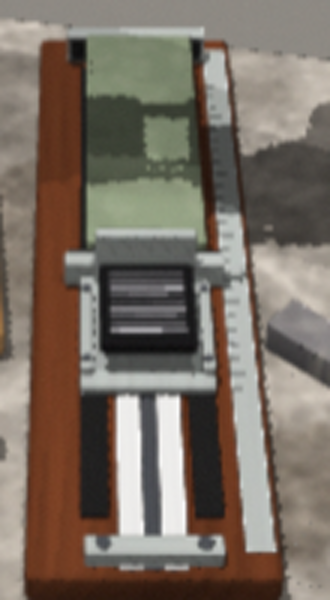

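View pics/wrist15.png

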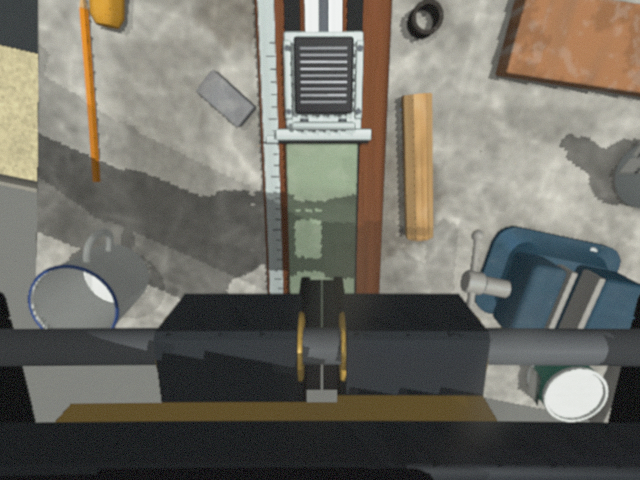

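View pics/o15.png

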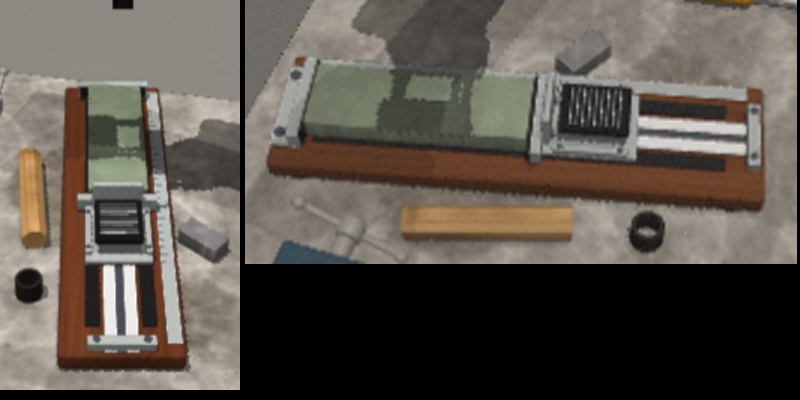

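```bash
python3 - <<'E'
from h import *
np.set_printoptions(precision=4,suppress=True)
c=viewer.camera('wrist')
print('paddle pts',uv2w(c,324,75),uv2w(c,324,45),uv2w(c,324,105))
v=c['color'][110:170,245:385,::-1];cv2.imwrite('pics/p15.png',cv2.resize(v,None,fx=5.5,fy=5.5,interpolation=cv2.INTER_CUBIC))
a=cv2.imread('pics/scene15.png')[205:265,195:345];cv2.imwrite('pics/q15.png',cv2.resize(a,None,fx=5,fy=5,interpolation=cv2.INTER_CUBIC))
E
```

```text
paddle pts [ 0.5083 -0.0861  0.0549] [ 0.5037 -0.0654  0.0532] [ 0.513  -0.1074  0.0534]
```

View pics/p15.png

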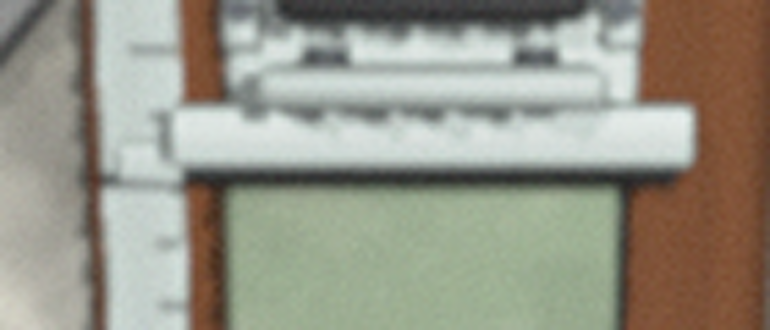

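View pics/q15.png

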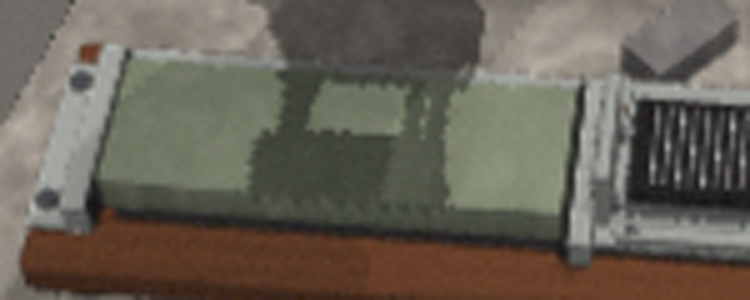

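The pointer's edge stands at the long line, the stone sits against both faces, and the paddle is back up at 54 mm. Handing in.

```bash
python3 -c "
from h import *
print(workorder.close_job())"
```

```text
the job is handed in; nothing more can be done
None
```

The stone holder is closed on the whetstone and I handed the job in at about 15 s, well under the 32 s limit.

**What I did:** I pressed the paddle to its bottom with closed fingertips, at about 14 N. Keeping it down, I pushed the jaw about 69 mm. The push force was about 5 N while the stone moved. When it rose to about 9 N and the fingers stopped moving, I took the stone as home. I then lifted off so the paddle sprang up, and moved clear.

**Last checks:**
- **Pointer:** its edge stands at the long line.
- **Stone:** I saw no gap at the stop or at the jaw.
- **Paddle:** it is back up, with its top measured at about 54 mm, so the brake should be on. I did not test its hold.
- **Small things:** the dressing stone, handle blank and ferrule look untouched. I did not measure their positions.
- **Arm:** it is clear of everything, with wrist force near zero.

**What went differently:**
- My first move call was refused, and the arm did not move.
- The fingertip may have carried the jaw by friction on the held-down paddle. I did not confirm that it touched the thumb plate.
- My position estimates differed between cameras by 4 to 6 mm, so I judged "home" by the force rise and close-up pictures.

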